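Dock the dry box, lock it and crack its stuck lid open

ROBOT

A 6-joint arm with a two-finger parallel gripper is mounted at the origin on the work surface. World frame = base frame: x ahead of the robot, y to its left, z up, the work surface at z = 0. Lengths are in mm, angles in degrees, forces in N, time in s.
With the tool pointing down it reaches from about 250 to 800 mm from the base axis. Payload 8.5 kg.
Tool frame: the origin (TCP) lies where the fingers leave the gripper's body, on its centre line; the fingertips stand 73 mm ahead of it and the grasp point (between the pads) lies 54 mm ahead of it; z points along the fingers, y is the line along which they close (so a half turn about z gives the same grasp; the last joint's range is limited). The gripper opens to 85 mm and grips with 20 to 120 N. Pads are 22 mm wide; open, the fingers measure 114 mm over their backs; the gripper's body (76 mm by 85 mm) begins 54 mm behind the grasp point. The pads swing forward as they close: fully open they stand 13 mm farther back than shut.
Start: joints at [63.77, 13.648, -0.773, 75.585, 0, 90], TCP at [232.019, 470.907, 303.876] pointing down, gripper open.
Joint ranges: [-152.45, 152.45], [-59.26, 108.67], [-65.41, 83.53], [-104.44, 129.93], [-82.83, 76.93], [-180, 180]. Speed limits (degrees/s): [127.2, 127.2, 159.86, 180, 180, 180].

INTERFACE

Orientations are given as [roll, pitch, yaw] about the fixed x, y, z axes, in that order (R = Rz(yaw) Ry(pitch) Rx(roll)).
In Python, from rig import manip, telemetry, optics, close_job, models gives the robot as it stands. Calls block until the motion is done:
- manip.move_pose(position, orientation): joint-space move of the TCP to a pose.
- manip.movel(position, rot=None, feed=150, contact_N=None): straight line of the TCP; rot=None keeps the orientation; feed is the mean speed in mm/s. With contact_N (N) it stops when the force on the tool has changed by that much, and returns True; else False.
- manip.move_joints(angles): joint-space move.
- manip.set_gripper(opening): opening from 0.0 (shut) to 1.0 (fully open); the grip force is fixed at half the most; returns when the fingers have stopped.
- manip.sleep(seconds).
- manip.ik(position, orientation): joint angles nearest the present ones, or None.
- telemetry.get_obs(): the state.
- optics.capture(name): name is "scene" or "top" or "wrist"; returns a dict with "color" (480x640x3 uint8, red, green, blue), "K" (3x3 intrinsics, pixels), "world_to_cam" (4x4, takes a point from world to camera coordinates). Camera axes: x right, y down, z forward; pixel columns grow to the right and rows downward; lengths in mm; the calibration is good to about 2 mm. A picture is of the moment at which its call begins. There is no depth.
A pose or a line that the arm cannot do raises manip.PlanningError and nothing moves.
- close_job(): hands the job in; it is judged then, once.
Trained networks look in a picture, given as the dict that the camera call returned (one of the last four; its "shot" number tells which), for a name from the list of things; names that differ only in an ending like _2 or _b are one class to them, and where a whole thing is asked for, a point or a joint stands for the part that bears it (a point fixed in the world has none). Each returns a list of dicts, best first, with "confidence" (0 to 1); they miss things now and then, are a little off and sometimes report something else, mostly with a low value. They report only what shows in the picture. A call takes as long as a camera call.
- models.recognise(picture, name): "location" ([column, row] in pixels, amid what is visible of it).
- models.outline_of(picture, name): "pixels" (480x640 bool, what is visible of it) and "location" ([column, row] in pixels, amid what is visible of it).
- models.pinpoint(picture, name): "location" ([column, row] in pixels: a listed point, or the origin of a listed thing).
The state is a dict: "time": time; "qpos": joint angles; "dq": joint speeds; "effort": joint torques, N m; "position": TCP position; "tcp_rot": TCP orientation; "wrist_force": force on the tool from outside, world axes, zero at the start; "wrist_torque": the same for the moment, N m; "gripper_width": opening from 0.0 (shut) to 1.0 (fully open); "grasp_force": force on a finger pad.
Only numpy, scipy, OpenCV 4.12 (cv2) and the standard library are available. Lean on these libraries where they do the work, as an engineer would, in place of code of your own. Each camera call takes 0.05 s, during which the arm holds its last target. There are 200 camera calls.

TASK

Slide the blue dry box of carved puppet parts all the way back into its dock, then swing the red catch across its front so that it is locked. Then pull up on the orange handle until the lid's sticky seal lets go, without throwing the lid wide open, and finish holding the lid by that handle, still, with its front edge raised about one to four centimetres so that air gets in slowly; do not let go. Leave the other things on the bench alone.

Things in the scene. Friction and masses are not known exactly. Their poses are not given: they have to be found in the camera images.
- dock: plywood board 290 x 260 x 12 mm fixed to the bench; origin at its underside's centre. Its +x is the way the box slides home (roughly away from the robot), +y its left, z up; offsets below are in this dock frame. The box sits between two low guides (|y| 72 to 82 mm, tops 30 mm above the bench), an end stop behind it.
- drybox (a joint): how far the blue dry box (150 mm along x, 140 mm wide, 60 mm tall plus lid, standing on the board) is out towards dock -x, in m: 0 = fully home, at most 0.06. When home its front face is at x = -45 mm and its rear at x = 105 mm. It slides with about 3 N of friction and stays where left.
- pull (a point): centre of the front face of the black pull block on the middle of the box's front (26 mm wide in y, sticking out 12 mm, 30 to 66 mm above the bench); this point is 54 mm above the bench, at x = -57 mm, y = 0 in the dock when home. Push here towards dock +x, or pinch the block across y.
- catch (a joint): angle of the red catch, rad: 0 = locked across the box's front (end stop); 1.57 = pointing to dock -x, clear; at most 1.9. Upright axis at x = -72, y = 108 mm in the dock; closes counterclockwise seen from above. Flat bar (34 to 44 mm above the bench, reaching 58 mm from the axis) with an upright post. Friction 0.06 N m, stays where left; meets the box if the box is not nearly home.
- catch_grip (a point): on the axis of the catch's upright round red post (16 mm diameter, 44 to 95 mm above the bench), 80 mm above the bench, 40 mm from the catch's axis: at catch angle a, x = -72 - 40 sin a, y = 108 - 40 cos a mm in the dock. The post may turn between the pads. When locked its axis is 27 mm in front of the box's front face: pinch it across dock y.
- lid (a joint): opening of the clear lid (8 mm sheet, grey rim), rad: 0 = shut, stop at 0.5. Hinge along dock y at the box's top rear edge, 72 mm above the bench (x = 105 mm when home); front edge 150 mm from it, up 1 cm at 0.07, 4 cm at 0.27. Lid top 80 mm above the bench when shut. The seal takes about 15 N up at the handle to start, falling to some 6 N at 0.2 rad; let go, the lid falls shut.
- lid_handle: orange round bar, 12 mm in diameter, 80 mm long along dock y, on two posts 72 mm apart; origin at the middle of the bar's axis, 112 mm above the bench when shut, 32 mm above the lid's top, 110 mm in front of and 40 mm above the hinge (x = -5 mm in the dock when home). Pinch from above across dock x, between the posts; the bar can roll between the pads.
- mallet: Not for use: carver's mallet, pale round head and dark handle, 217 mm long, 64 mm wide, lying down; origin under its axis where the handle enters the head
- gouge: Not for use: carving tool with wooden handle and steel blade, 190 mm long, lying beside the dock; origin under its middle
- glue: Not for use: yellow bottle with red cap, 52 mm across, 130 mm tall; origin at the centre of its underside
- mug: Not for use: dark blue mug, 76 mm across, 85 mm tall; origin at the centre of its underside
- head: Not for use: carved pale wooden puppet head, 68 mm across, 90 mm tall; origin at the centre of its underside
- paint: Not for use: small green paint jar with white cap, 48 mm across, 60 mm tall; origin at the centre of its underside
- sander: Not for use: cork sanding block 70 x 45 x 30 mm; origin at the centre of its underside

How it is judged:
By the outcome, as a careful person would: the job done as asked, in the order asked, and still so for the second after the job is handed in, while the arm keeps its last pose, push and grip.
It also fails if it takes over 58 s, if anything falls off the work surface, if the arm or the gripper's body presses on something with over 40 N, if the wrist force passes 120 N, or if a joint passes its speed limit or range.

## Working session

There is one attempt and no reset: what is moved stays moved. The work goes in short steps, each a Python script; the robot and the scene stay as the last script left them, time stands still between calls to the robot, and variables do not carry over. Pictures are saved under pics/ and viewed, at most 10 in all, crops included, and the job is handed in when it is done.

```bash
mkdir -p pics
cat > h.py <<'E'
import numpy as np, cv2
from rig import manip, telemetry, optics, close_job, models
def ray(p,uv):
    M=np.array(p["world_to_cam"]);R=M[:3,:3];t=M[:3,3]
    d=R.T@np.linalg.solve(np.array(p["K"]),[uv[0],uv[1],1.]);return -R.T@t,d
def atz(p,uv,z):
    c,d=ray(p,uv);return c+d*(z-c[2])/d[2]
def proj(p,X):
    M=np.array(p["world_to_cam"]);c=M[:3,:3]@np.array(X,float)+M[:3,3];q=np.array(p["K"])@c;return q[:2]/q[2]
def save(p,n): cv2.imwrite(f"pics/{n}.png",cv2.cvtColor(p["color"],cv2.COLOR_RGB2BGR))
E
python3 - <<'E'
from h import *
Z={"dock":0,"pull":54,"catch_grip":80,"lid_handle":112,"mallet":0,"gouge":0,"glue":0,"mug":0,"head":0,"paint":0,"sander":0}
for cam in("top","scene"):
    p=optics.capture(cam);save(p,cam)
    print(cam,"cam at",ray(p,(0,0))[0].round())
    for n,z in Z.items():
        for d in models.pinpoint(p,n)[:2]:
            print(n,round(d["confidence"],2),np.round(d["location"]),atz(p,d["location"],z).round(1))
print(telemetry.get_obs())
E
```

```text
top cam at [ 434.   -2. 1080.]
dock 0.62 [317. 191.] [659.   23.9   0. ]
dock 0.39 [210. 177.] [700.7 294.6   0. ]
pull 0.64 [306. 226.] [563.3  49.8  54. ]
catch_grip 0.66 [264. 221.] [574.2 145.4  80. ]
lid_handle 0.69 [472. 308.] [ 369.6 -314.8  112. ]
lid_handle 0.68 [310. 208.] [596.7  36.2 112. ]
mallet 0.7 [211. 175.] [706.4 292.6   0. ]
gouge 0.68 [380. 244.] [ 521.1 -132.2    0. ]
glue 0.79 [392. 182.] [ 677.6 -165.7    0. ]
mug 0.7 [256. 147.] [777.5 176.3   0. ]
mug 0.64 [393. 185.] [ 671.9 -168.1    0. ]
head 0.61 [174. 317.] [350.3 381.2   0. ]
head 0.22 [307. 230.] [560.8  49.6   0. ]
paint 0.97 [472. 309.] [ 359.2 -351.8    0. ]
sander 0.97 [242. 199.] [642.  213.8   0. ]
scene cam at [1180. -403. 1046.]
dock 0.69 [352. 287.] [667.3  26.4   0. ]
pull 0.8 [332. 235.] [549.8  53.3  54. ]
catch_grip 0.58 [370. 218.] [577.1 145.2  80. ]
lid_handle 0.55 [339. 235.] [596.4  40.7 112. ]
lid_handle 0.5 [350. 285.] [715.3 -19.1 112. ]
mallet 0.88 [449. 245.] [710.4 293.9   0. ]
mallet 0.43 [282. 332.] [ 670.7 -169.4    0. ]
gouge 0.67 [262. 278.] [ 524.7 -129.9    0. ]
gouge 0.
[... 237 characters left out ...]
1 206.3   0. ]
{'time': 1.2, 'qpos': array([ 6.37699189e+01,  1.36489953e+01, -7.72988605e-01,  7.55843822e+01,
        8.45078497e-04,  8.99996238e+01]), 'dq': array([-0.05475742, -0.0095792 ,  0.02351129,  0.03325601, -0.02650032,
        0.00078394]), 'effort': array([ 5.02413172e-05, -5.38588965e+01,  3.46691430e+01,  3.31751777e-03,
       -1.45777150e-07, -1.83285374e-05]), 'position': array([232.02190931, 470.91433952, 303.86920251]), 'tcp_rot': array([-1.79993634e+02, -8.45120294e-04,  1.53770295e+02]), 'wrist_force': array([-0.16683176,  0.0797281 , -0.37050166]), 'wrist_torque': array([-0.06129353, -0.0645233 , -0.02279685]), 'grasp_force': 0.0, 'gripper_width': 1.0018438066647446}
```

View pics/top.png

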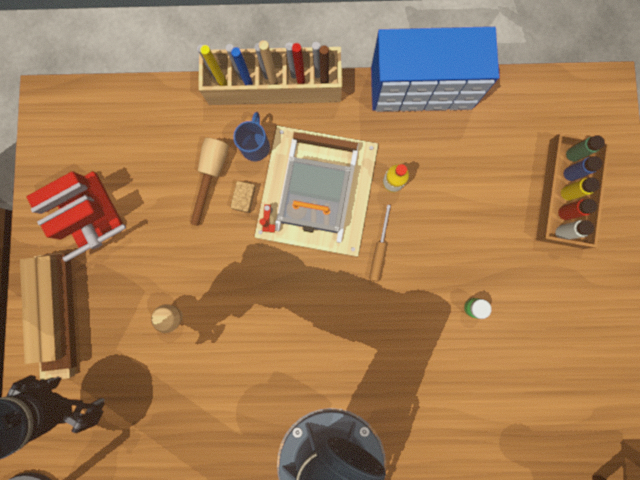

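View pics/scene.png

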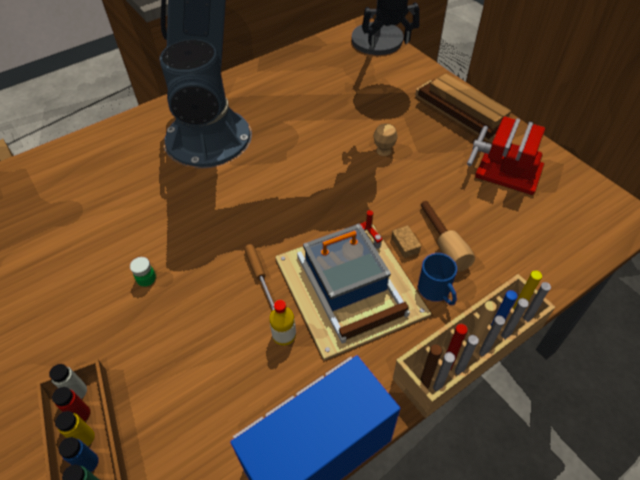

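The top view shows the dock's corners at about (281,128), (377,144), (357,254) and (257,239), so its yaw is about -11°. The handle is at (310,208), the pull at (306,230) and the red catch at (267,215), pointing out to the front. The scene view agrees: the box is part way out and the bench things are clear of it. Next I'll take a closer look with the wrist camera.

Run:
```python
from h import *
p=optics.capture("top")
for o in models.outline_of(p,"dock")[:1]:
    m=o["pixels"].astype(np.uint8); c=max(cv2.findContours(m,0,2)[0],key=cv2.contourArea)
    pts=np.array([atz(p,u[0],12)[:2] for u in c],np.float32)
    print("dock rect",o["confidence"],cv2.minAreaRect(pts))
manip.move_pose([520,55,330],[180,0,-11.5])
p=optics.capture("wrist");save(p,"w1");print(ray(p,(0,0))[0])
for n,z in {"dock":0,"pull":54,"catch_grip":80,"lid_handle":112}.items():
    for d in models.pinpoint(p,n)[:2]: print(n,round(d["confidence"],2),np.round(d["location"]),atz(p,d["location"],z).round(1))
o=telemetry.get_obs();print(o["time"],o["qpos"],o["position"])
```

```text
dock rect 0.95 ((660.27734375, 24.512542724609375), (259.69842529296875, 290.8541259765625), 78.59430694580078)
[584.77468112  42.60696183 399.31965422]
dock 0.93 [320.  66.] [659.6  29.6   0. ]
pull 0.77 [324. 181.] [548.9  47.6  54. ]
catch_grip 0.85 [207. 181.] [573.  149.7  80. ]
lid_handle 0.65 [324. 116.] [603.4  37.3 112. ]
5.2083 [ 6.04747363e+00  1.30290696e+01  2.21694897e+00  7.91883538e+01
  1.00016219e-03 -1.62457616e+02] [519.98768147  55.0926631  329.9974096 ]
```

View pics/w1.png

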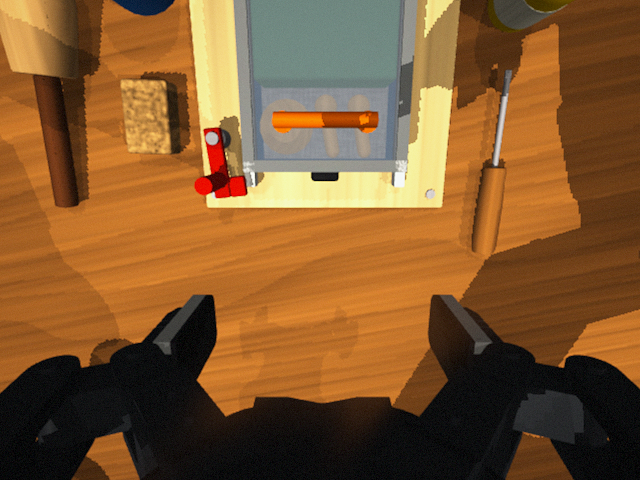

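The wrist view shows the handle at (325,120), the pull at (324,177) and the catch post at (205,186) pointing outward. Together with the board fit, this puts the dock at (660.3, 24.5) with yaw -11.4°. The box is about 55 mm out and the catch is at about 1.5 rad. Now I'll push the box home.

```bash
cat >> h.py <<'E'
YAW=-11.4;O=np.array([660.3,24.5]);a_=np.radians(YAW)
RD=np.array([[np.cos(a_),-np.sin(a_)],[np.sin(a_),np.cos(a_)]])
def D(x,y,z): return [*(O+RD@[x,y]),z]          # dock -> world
def inv(P): return RD.T@(np.array(P[:2])-O)
def st(tag):
    o=telemetry.get_obs();print(tag,"t",round(o["time"],1),"dock",inv(o["position"]).round(1),round(o["position"][2],1),"F",o["wrist_force"].round(1),"grip",round(o["gripper_width"],3),round(o["grasp_force"],1))
E
python3 - <<'E'
from h import *
manip.set_gripper(0)
manip.move_pose(D(-165,0,120),[180,0,YAW]);st("pre")
print(manip.movel(D(-85,0,120),feed=60));st("a")
print(manip.movel(D(-58,0,120),feed=25,contact_N=14));st("push")
manip.movel(D(-100,0,120),feed=150)
manip.movel(D(-130,40,220),feed=200)
p=optics.capture("wrist");save(p,"w2")
for n,z in {"pull":54,"catch_grip":80,"lid_handle":112}.items():
    for d in models.pinpoint(p,n)[:2]: print(n,round(d["confidence"],2),np.round(d["location"]),inv(atz(p,d["location"],z)).round(1))
st("end")
E
```

```text
pre t 6.8 dock [-164.     0.3] 121.0 F [-0.2 -0.5  0.4] grip 0.002 0.0
False
a t 8.3 dock [-84.9   0. ] 120.1 F [-0.7 -0.  -0.1] grip 0.004 0.4
True
push t 9.0 dock [-68.8  -0.1] 119.5 F [ 1.  -0.2  0.2] grip 0.001 0.0
pull 0.74 [385. 133.] [-59.    0.5]
catch_grip 0.61 [212. 224.] [-111.8  106.3]
lid_handle 0.97 [412.   1.] [-5.5  1.3]
end t 10.3 dock [-130.2   39.4] 218.7 F [-0.2  0.1 -0.3] grip 0.001 0.0
```

View pics/w2.png

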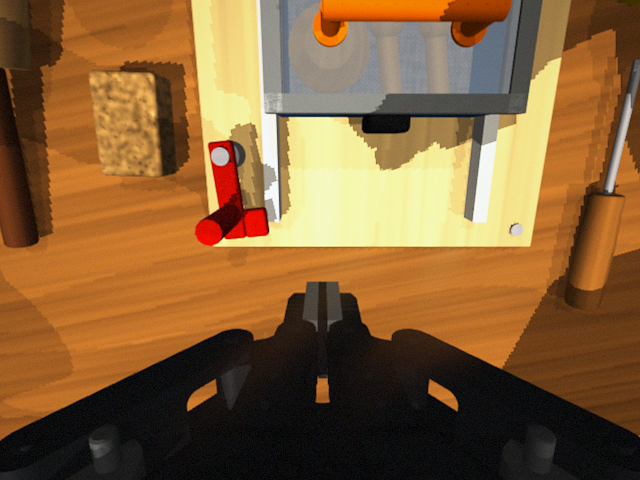

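The box now looks home: the pull is at (385,125), against x about -57 in the dock. The catch is still at about 1.53 rad, with its post top at (210,232). I'll confirm with a firmer second push, then swing the catch.

Run:
```python
from h import *
manip.movel(D(-100,0,120),feed=250)
manip.movel(D(-74,0,120),feed=80)
print(manip.movel(D(-60,0,120),feed=20,contact_N=25));st("push2")
manip.movel(D(-110,0,120),feed=200)
manip.movel(D(-112,50,220),feed=250)
manip.set_gripper(1)
C=lambda a,z=134:D(-72-40*np.sin(a),108-40*np.cos(a),z)
manip.movel(C(1.53,190),feed=250)
print(manip.movel(C(1.53),feed=120,contact_N=15));st("down")
manip.set_gripper(0);st("grip")
for a in (1.25,.95,.65,.35,.1): manip.movel(C(a),feed=80)
st("a=.1")
print(manip.movel(C(-0.08),feed=25,contact_N=12));st("locked?")
p=optics.capture("wrist");save(p,"w3")
```

```text
True
push2 t 11.9 dock [-68.2  -0.1] 119.4 F [-0.3 -0.9  0.4] grip 0.001 0.0
False
down t 14.6 dock [-111.6  106.1] 134.7 F [ 0.9 -0.3  0. ] grip 1.002 0.0
grip t 15.3 dock [-112.1  106.3] 134.3 F [-2.5 -0.9  4.9] grip 0.17 58.4
a=.1 t 16.8 dock [-76.   68.9] 134.1 F [-0.6  4.6  3.4] grip 0.166 59.8
True
locked? t 17.0 dock [-75.3  68.9] 134.0 F [-4.9  2.   8.1] grip 0.165 60.3
```

View pics/w3.png

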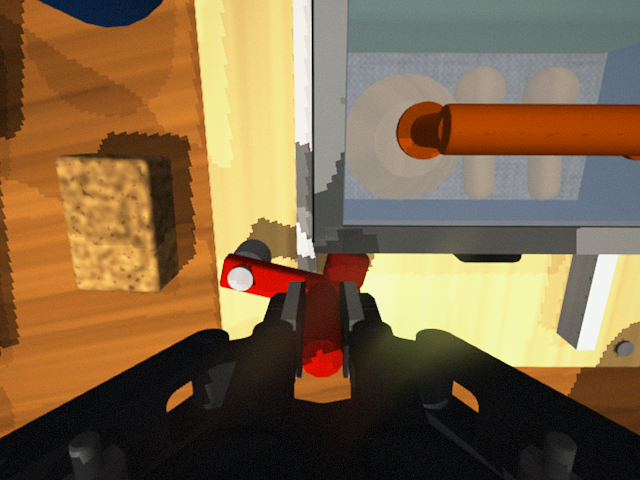

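The bar is nearly across: its axis is at (240,278) and the post at (320,355). It still tilts a little, at a of about 0.08, because the stop triggered early. I'll press on with a higher threshold.

Run:
```python
from h import *
C=lambda a,z=134:D(-72-40*np.sin(a),108-40*np.cos(a),z)
manip.sleep(.2);st("rest")
print(manip.movel(C(-0.1),feed=15,contact_N=25));st("locked?")
manip.sleep(.2);st("hold")
p=optics.capture("wrist");save(p,"w4")
```

```text
rest t 17.2 dock [-75.4  68.9] 134.1 F [-3.9  2.6  7.7] grip 0.167 60.2
False
locked? t 17.9 dock [-69.2  68.1] 134.0 F [-6.5  1.3  7.2] grip 0.174 60.4
hold t 18.1 dock [-69.2  68.1] 134.0 F [-6.9  1.6  7.4] grip 0.167 60.4
```

View pics/w4.png

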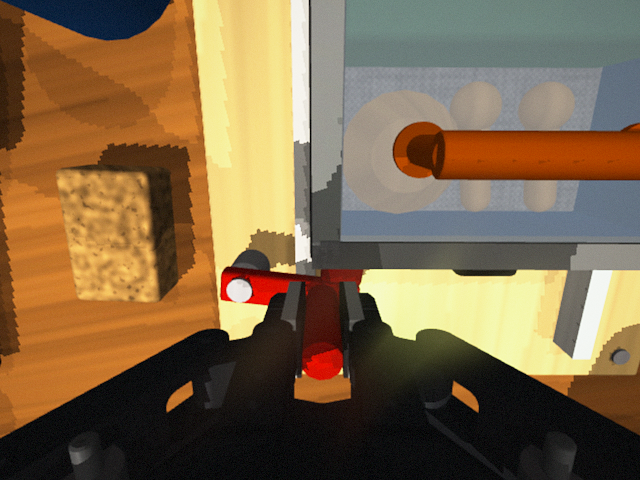

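The catch now looks square to the box front: the bar runs from (240,290) to (340,285). The force is not yet that of a stop, so I'll nudge until one is felt.

Run:
```python
from h import *
print(manip.movel(D(-63,68,134),feed=12,contact_N=18));st("stop?")
manip.sleep(.1);st("hold")
manip.set_gripper(1);st("open")
manip.movel(D(-72,68,215),feed=200)
manip.movel(D(-130,40,260),feed=250)
p=optics.capture("wrist");save(p,"w5")
for n,z in {"catch_grip":80,"lid_handle":112,"pull":54}.items():
    for d in models.pinpoint(p,n)[:1]: print(n,round(d["confidence"],2),np.round(d["location"]),inv(atz(p,d["location"],z)).round(1))
st("end")
```

```text
False
stop? t 18.7 dock [-63.6  67.8] 134.0 F [-4.7  1.4  6.5] grip 0.169 60.3
hold t 18.8 dock [-63.6  67.8] 134.0 F [-5.4  0.7  6.1] grip 0.168 60.3
open t 19.4 dock [-62.9  68. ] 134.0 F [ 0.1 -0.3 -0.7] grip 1.001 0.0
catch_grip 0.87 [280. 151.] [-73.  69.]
lid_handle 0.7 [396.  23.] [-5.3  1.4]
pull 0.61 [380. 128.] [-57.8  -1.7]
end t 20.7 dock [-129.7   40.2] 258.7 F [ 0.7  0.4 -0.4] grip 1.004 0.0
```

View pics/w5.png

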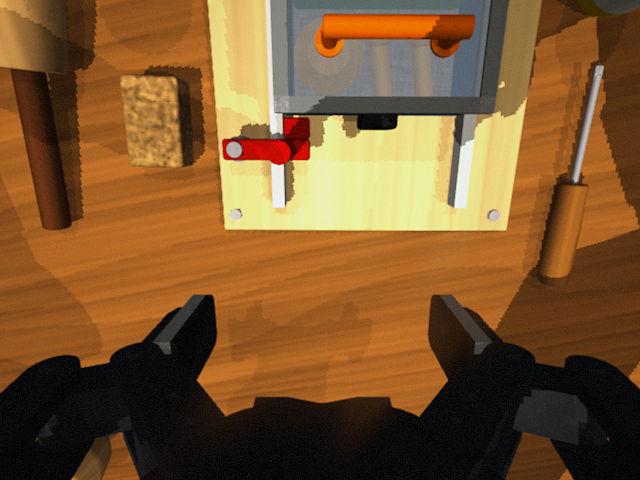

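The catch is square across the front: pivot (234,149), post (280,151), estimated at (-73, 69) in the dock. The box is home, with the pull at (-57.8, -1.7). Next is the handle.

```bash
cat >> h.py <<'E'
def L(th,off=162-112):  # TCP for lid angle th
    return D(105-110*np.cos(th)+40*np.sin(th),0,72+40*np.cos(th)+110*np.sin(th)+off)
E
python3 - <<'E'
from h import *
manip.move_pose(D(-5,0,240),[180,0,YAW-90]);st("above")
print(manip.movel(L(0),feed=80,contact_N=12));st("down")
manip.set_gripper(0);st("grip")
for a in(.02,.04,.06):
    manip.movel(L(a),feed=12);st(a)
p=optics.capture("scene")
x,y=proj(p,D(30,0,90)).astype(int)
c=p["color"][y-90:y+90,x-120:x+120];cv2.imwrite("pics/s6.png",cv2.resize(c[:,:,::-1],None,fx=3,fy=3,interpolation=2))
for d in models.pinpoint(p,"lid_handle")[:1]: print(d, proj(p,L(.06,0)),proj(p,L(0,0)))
E
```

```text
above t 22.0 dock [-5.2  0.2] 239.7 F [ 0.2  0.7 -1. ] grip 0.999 0.0
False
down t 23.1 dock [-4.7  0.1] 162.6 F [-0.2  0.4 -0.9] grip 0.995 0.0
grip t 23.8 dock [-5.7  0. ] 162.1 F [-5.5  1.6  5.3] grip 0.12 58.4
0.02 t 24.1 dock [-5.4  0. ] 162.6 F [-3.8  2.7 -9.8] grip 0.118 58.7
0.04 t 24.5 dock [-4.7  0. ] 164.4 F [ -5.    3.  -12.5] grip 0.116 58.4
0.06 t 24.8 dock [-3.9 -0. ] 166.4 F [ -4.3   3.7 -13.4] grip 0.118 58.4
{'location': [352.9, 254.4], 'confidence': 0.7} [350.3066288  254.79600674] [349.69990511 255.68348693]
```

View pics/s6.png

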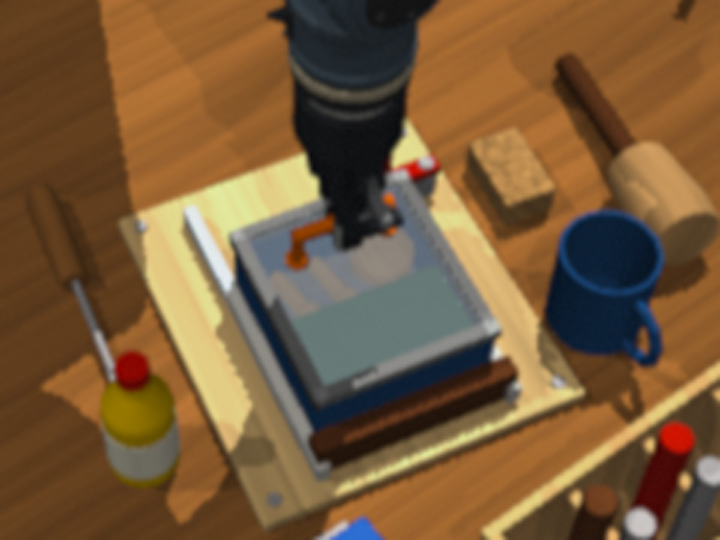

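The bar is held at its middle, at about (360,225) in the crop, with 13 N on the tool. I'll keep lifting slowly while watching the force.

Run:
```python
from h import *
for a in(.08,.10,.12,.14,.16):
    manip.movel(L(a),feed=12);st(a)
manip.sleep(.5);st("rest")
p=optics.capture("scene")
x,y=proj(p,D(30,0,90)).astype(int)
c=p["color"][y-90:y+90,x-120:x+120];cv2.imwrite("pics/s7.png",cv2.resize(c[:,:,::-1],None,fx=3,fy=3,interpolation=2))
for cam in("scene","top"):
    p=optics.capture(cam)
    for d in models.pinpoint(p,"lid_handle")[:2]: print(cam,d["location"],round(d["confidence"],2), proj(p,L(.16,0)),proj(p,L(0,0)))
```

```text
0.08 t 25.3 dock [-3.1 -0. ] 168.5 F [ -4.2   2.7 -14.2] grip 0.119 58.4
0.1 t 25.6 dock [-2.3 -0. ] 170.4 F [ -5.5   3.  -14.6] grip 0.116 58.4
0.12 t 25.9 dock [-1.2 -0. ] 173.0 F [ -6.9   3.  -10.6] grip 0.116 58.5
0.14 t 26.3 dock [-0.1 -0. ] 175.3 F [-8.   2.5 -9.5] grip 0.115 58.6
0.16 t 26.6 dock [ 0.9 -0. ] 177.3 F [-8.7  3.2 -9.4] grip 0.117 58.6
rest t 27.1 dock [ 0.9 -0. ] 177.3 F [-8.   3.5 -8.1] grip 0.118 58.6
scene [353.3, 251.3] 0.5 [351.50281391 253.69433378] [349.69990511 255.68348693]
```

View pics/s7.png

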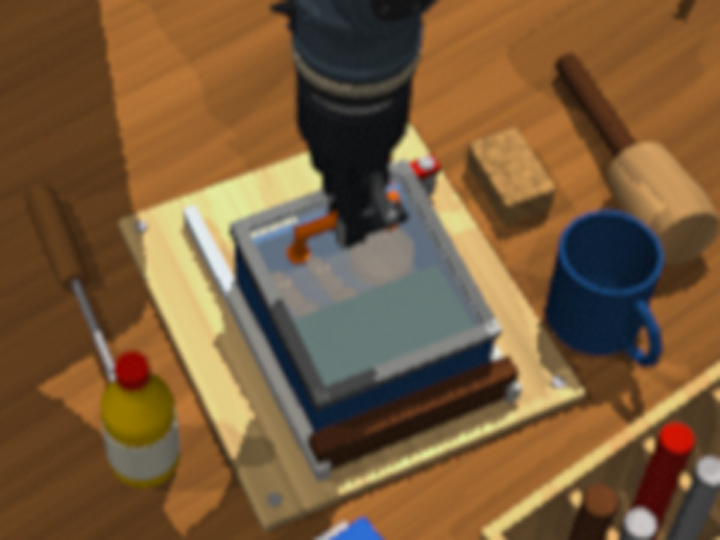

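The force peaked at 14.6 N and then dropped to about 9 N, so the seal has let go. The lid front shows a raised strip at about (275,228). I'll check the angle with projected lid edges drawn over the wrist view.

Run:
```python
from h import *
def lidpt(r,h,y,th): # r ahead of hinge, h above hinge
    return D(105-r*np.cos(th)+h*np.sin(th),y,72+h*np.cos(th)+r*np.sin(th))
cols={0:(255,255,255),.07:(255,0,255),.16:(0,255,0),.27:(255,255,0)}
def draw(p,f,x0,y0,w,h):
    im=cv2.resize(p["color"][y0:y0+h,x0:x0+w],None,fx=f,fy=f,interpolation=cv2.INTER_CUBIC)
    for th,c in cols.items():
        P=[(proj(p,lidpt(r,8,y,th))-[x0,y0])*f for r,y in((80,-71),(150,-71),(150,71),(80,71))]
        cv2.polylines(im,[np.int32(P)],False,c,1)
    return im
ps=optics.capture("scene");pw=optics.capture("wrist")
x,y=proj(ps,D(-20,0,90)).astype(int)
A=draw(ps,6,x-65,y-40,130,45);B=draw(pw,.66,0,0,640,480)
im=np.zeros((590,790,3),np.uint8);im[:270,:780]=A;im[272:272+B.shape[0],:B.shape[1]]=B[:318]
cv2.imwrite("pics/chk.png",im[:,:,::-1]);st("now")
```

```text
now t 27.5 dock [ 0.9 -0. ] 177.3 F [-7.5  2.4 -9.5] grip 0.114 58.6
```

View pics/chk.png

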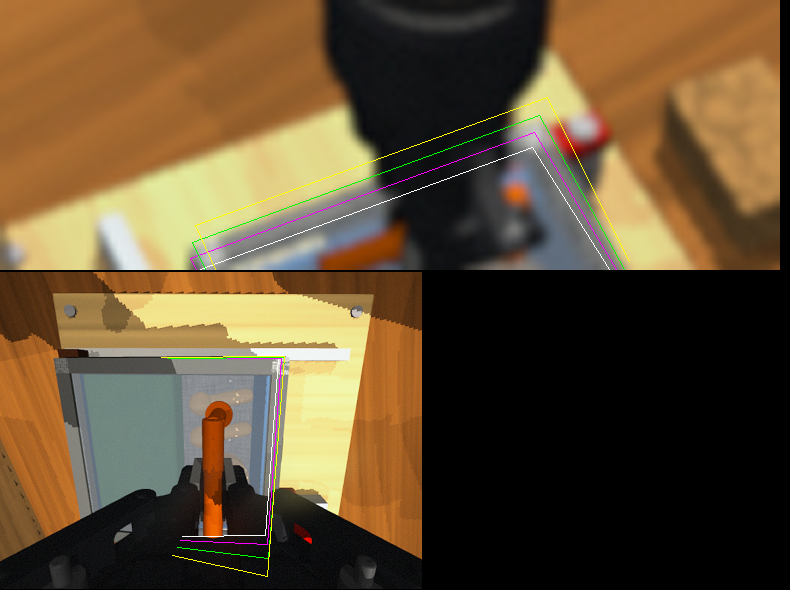

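In the overlay the raised front rim lies on the green 0.16 rad line, so the edge is up about 2.4 cm, and the grip is firm and still. Handing in.

```bash
python3 -c "
from h import *
st('end');print(close_job())"
```

```text
end t 27.5 dock [ 0.9 -0. ] 177.3 F [-7.5  2.4 -9.5] grip 0.114 58.6
the job is handed in; nothing more can be done
None
```

I handed the job in at about 27.5 s: the box is home, the catch is across its front, and the seal has let go, with the arm holding the lid still by its handle at about 0.16 rad (front edge up about 2.4 cm); `close_job` returned no verdict, and the catch looks fully locked in the picture but I never felt a clear end stop.

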